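# Put four stage props back on their outlines

### The arm

A 6-joint arm with a two-finger parallel gripper is mounted at the origin on the work surface. World frame = base frame: x ahead of the robot, y to its left, z up, the work surface at z = 0. Lengths are in m, angles in degrees, forces in N, time in s.
With the tool pointing down it reaches from about 0.375 to 0.9 m from the base axis. Payload 3.1 kg.
Tool frame: the origin (TCP) lies on the centre line of the jaws, within the pads' length; the fingertips stand 22 mm ahead of it and the grasp point (between the pads) lies 3 mm ahead of it; z points along the fingers, y is the line along which they close (so a half turn about z gives the same grasp; the last joint's range is limited). The gripper opens to 87 mm and grips with 3 to 60 N. Pads are 19 mm wide; open, the fingers measure 117 mm over their backs; the gripper's body (75 mm by 190 mm) begins 51 mm behind the grasp point.
Start: joints at [-81.045, 30.224, 82.088, -0, 67.689, -10.227], TCP at [0.205, -0.59, 0.245] pointing down, gripper open.
Joint ranges: [-176.69, 176.69], [-43.24, 126.21], [12.49, 139.97], [-82, 262], [0, 151.66], [-163.58, 163.58]. Speed limits (degrees/s): [159.86, 159.86, 180, 180, 180, 180].

### API

Orientations are given as a 3x3 rotation matrix whose columns are the frame's x, y, z axes.
In Python, from rig import * gives the robot as it stands.
- The arm moves only by the shell command python3 -m jog 'ROWS'. ROWS is text: rows parted by semicolons, each of 7 numbers parted by spaces: the shift along the tool's x, y, z in mm, then the turn, a rotation vector about the tool's x, y, z in rad, then the finger opening in mm, from 0 to 87. In form: tx ty tz ax ay az fingers; .... A call has 1 to 12 rows; each row shifts and turns the commanded pose from where the row before left it, along the tool's axes as they then stand; what a row does not reach is not made up. A row lasts 1/8 s, in which the tool goes at most 62.5 mm and 10.7 degrees, less where a joint would pass 70% of its speed; a pose out of reach is approached as far as the arm can. A call with a gripper value outside its range is refused whole. The fingers move at their own pace and stop on an object; the grip force is fixed at half the most. Time passes only in rows, so rows that do not move let the fingers close. It gives the time, the measured TCP pose, the force, the opening and the grip force at its end, in the units of the state.
- read_state(): the state, without advancing time (a new reading comes with each control period).
- capture(name): name is "scene" or "top" or "wrist"; returns a dict with "color" (384x512x3 uint8, red, green, blue), "camera_matrix" (3x3 intrinsics, pixels), "distortion" ([k1, k2, p1, p2, k3] as OpenCV has them; the pictures are not rectified), "R" (3x3) and "t" (3): a world point X has camera coordinates R X + t. Camera axes: x right, y down, z forward; pixel columns grow to the right and rows downward; lengths in m; the calibration is good to about 2 mm. A picture is of the moment at which its call begins. There is no depth.
- hand_in(): hands the job in; it is judged then, once.
Trained networks look in the newest picture that a camera, given by its name, has taken for a name from the list of things; names that differ only in an ending like _2 or _b are one class to them, and where a whole thing is asked for, a point or a joint stands for the part that bears it (a point fixed in the world has none). Each returns a list of dicts, best first, with "conf" (0 to 1); they miss things now and then, are a little off and sometimes report something else, mostly with a low value. They report only what shows in the picture. A call takes as long as a camera call. They do not tell look-alikes from the thing itself.
- find_in(camera, target): "at" ([x, y, z] in m, in world coordinates, good to about 4 mm: the middle of the surface that is visible of it).
- trace(camera, target): "pixels" (384x512 bool, what is visible of it).
- place_of(camera, target): "at" ([x, y, z] in m, in world coordinates, good to about 4 mm: a listed point, or the origin of a listed thing).
The state is a dict: "time_s": time; "joint_positions": joint angles; "qvel": joint speeds; "tau": joint torques, N m; "position": TCP position; "tcp_rot": TCP orientation; "force": force on the tool from outside, world axes, zero at the start; "moment": the same for the moment, N m; "opening": opening from 0.0 (shut) to 1.0 (fully open); "grasp_force": force on a finger pad.
Only numpy, scipy, OpenCV 4.12 (cv2) and the standard library are available. Lean on these libraries where they do the work, as an engineer would, in place of code of your own. Each camera call takes 0.05 s, during which the arm holds its last target. There are 200 camera calls.

### The job

Before curtain-up, put each of the four loose props (tiara, closed gilt fan, pearl-white compact, crystal atomizer) back on the plum board that shows its own white outline, upright and lined up with the outline; the fan may lie either way round and the square atomizer with any side forward. Set each one down gently rather than dropping it, and do not knock over the lipstick that stands among the boards.

Things in the scene. Friction and masses are not known exactly. Their poses are not given: they have to be found in the camera images.
- tiara: silver rhinestone tiara standing on its band, about 120 g: upright curved wall 8 mm thick, radius 65 mm, 127 mm over its ends; flat middle panel 24 mm wide, 55 mm high, sides stepping down to 36, 26, 18 mm. Origin: foot of the middle panel, mid-thickness (pinch the panel across x, near its top). x from the panel to the open back, y along the panel, z up
- tiara_back (a point): point on the tiara's foot level, midway between its two ends, 37.5 mm along the tiara's +x from its origin; axes as the tiara's
- fan: closed gilt hand-fan frame lying flat, a slatted bar 170 mm long (along y), 22 mm wide (x), 14 mm high, about 80 g; the two ends are alike. Origin: centre of the underside, z up
- compact: closed round pearl-white plastic compact with a gilt seam, 60 mm diameter, 16 mm high, about 70 g, lying flat. Origin: centre of the underside, z up
- atomizer: rose crystal perfume atomizer, square body 46 x 46 mm and 42 mm high (sides along x and y) with a round gilt spray head 24 mm across up to 68 mm, about 220 g, standing. Origin: centre of the underside, z up
- pad_tiara: tiara's board: fixed plum-coloured, 75 mm (x) by 140 mm (y), 3 mm thick, with a flat white curved-band silhouette. Origin: on the counter surface under the middle of the curve, where the tiara's origin belongs; x from there to the open side of the curve, y along the board, z up. Board centre is 18 mm along +x
- pad_fan: fan's board, 52 mm (x) by 190 mm (y): fixed plum-coloured board, 3 mm thick, with a flat white silhouette on top; a long bar 28 by 176 mm, long side along y; origin on the counter surface under the silhouette's centre; x and y in the board's plane, z up
- pad_compact: compact's board, 90 by 90 mm: fixed plum-coloured board, 3 mm thick, with a flat white silhouette on top; a disc 66 mm across; origin on the counter surface under the silhouette's centre; x and y in the board's plane, z up
- pad_atomizer: atomizer's board, 85 by 85 mm: fixed plum-coloured board, 3 mm thick, with a flat white silhouette on top; a square 52 by 52 mm, sides along x and y; origin on the counter surface under the silhouette's centre; x and y in the board's plane, z up
- lipstick: bystander: closed lipstick tube standing on end between the boards, silver with a red cap, 20 mm diameter, 66 mm high, 40 g. Origin: centre of the underside, z up
Mind the look-alikes: they are no part of the job. Of the things that look like the compact, take the one that is farthest to the robot's left at the start.

How it is judged:
By the outcome, as a careful person would: the job done as asked, in the order asked, and still so for the second after the job is handed in, with the robot touching nothing.
It also fails if it takes over 112 s, if anything falls off the work surface, if the arm or the gripper's body presses on something with over 40 N, if the wrist force passes 120 N, or if a joint passes its speed limit or range.

## Working session

There is one attempt and no reset: what is moved stays moved. The work goes in short steps, Python scripts to look and compute and a shell command to move; the robot and the scene stay as the last step left them, time stands still between calls to the robot, and variables do not carry over. Pictures are saved under pics/ and viewed, at most 14 in all, crops included, and the job is handed in when it is done.

```bash
mkdir -p pics; ls
python3 - <<'E'
from rig import *
import cv2
for n in("scene","top"):
    c=capture(n); cv2.imwrite(f"pics/{n}0.png",cv2.resize(c["color"][:,:,::-1],(800,600)))
    for t in("tiara","tiara_back","fan","compact","atomizer","pad_tiara","pad_fan","pad_compact","pad_atomizer","lipstick"):
        print(n,t,[(([round(v,3) for v in d["at"]]),round(d["conf"],2)) for d in place_of(n,t)])
print(read_state()["time_s"],read_state()["tcp_rot"])
E
```

```text
pics
scene tiara [([0.382, 0.302, -0.003], 0.77), ([0.418, 0.291, -0.002], 0.69), ([0.634, 0.113, -0.004], 0.33)]
scene tiara_back [([0.421, 0.296, -0.0], 0.63)]
scene fan [([0.44, 0.121, -0.001], 0.84)]
scene compact [([0.369, -0.306, 0.001], 0.87), ([0.547, -0.482, 0.001], 0.71), ([0.272, -0.399, -0.002], 0.57)]
scene atomizer [([0.451, -0.123, 0.004], 0.7)]
scene pad_tiara [([0.574, 0.31, 0.001], 0.89), ([0.451, -0.12, 0.002], 0.32)]
scene pad_fan [([0.555, -0.324, 0.005], 0.78)]
scene pad_compact [([0.608, -0.127, 0.0], 0.95)]
scene pad_atomizer [([0.636, 0.114, -0.003], 0.81)]
scene lipstick [([0.452, -0.122, 0.004], 0.73), ([0.66, 0.003, -0.002], 0.49)]
top tiara [([0.379, 0.3, -0.001], 0.67)]
top tiara_back [([0.419, 0.294, 0.002], 0.75), ([0.377, 0.295, -0.002], 0.62)]
top fan [([0.443, 0.119, -0.001], 0.85)]
top compact [([0.551, -0.485, 0.004], 0.55), ([0.371, -0.309, -0.001], 0.45)]
top atomizer [([0.458, -0.122, 0.0], 0.66)]
top pad_tiara [([0.577, 0.313, 0.001], 0.56)]
top pad_fan []
top pad_compact [([0.608, -0.128, 0.005], 0.75)]
top pad_atomizer [([0.636, 0.116, -0.001], 0.63)]
top lipstick [([0.66, 0.005, -0.0], 0.48)]
1.1 [[ 9.44478464e-01  3.28573326e-01 -9.37293069e-06]
 [ 3.28573326e-01 -9.44478463e-01  3.62909254e-05]
 [ 3.07169889e-06 -3.73556925e-05 -9.99999999e-01]]
```

View pics/scene0.png

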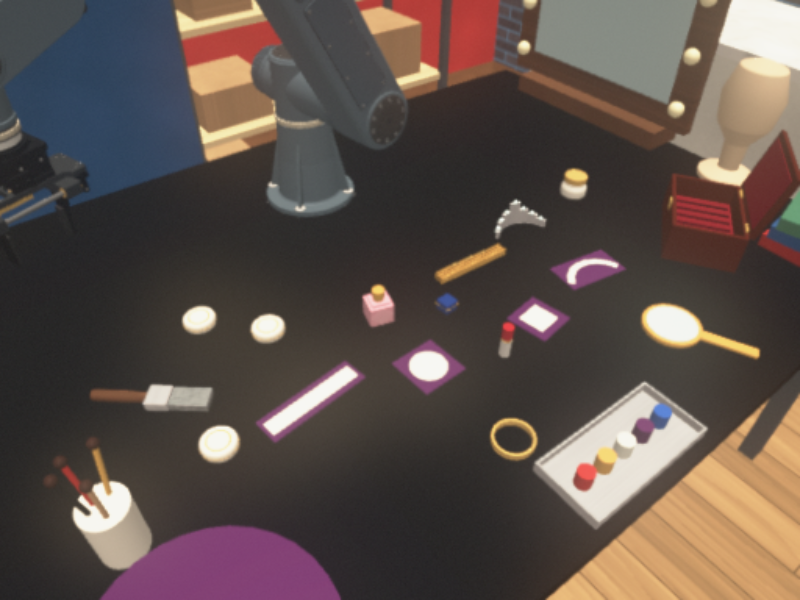

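View pics/top0.png

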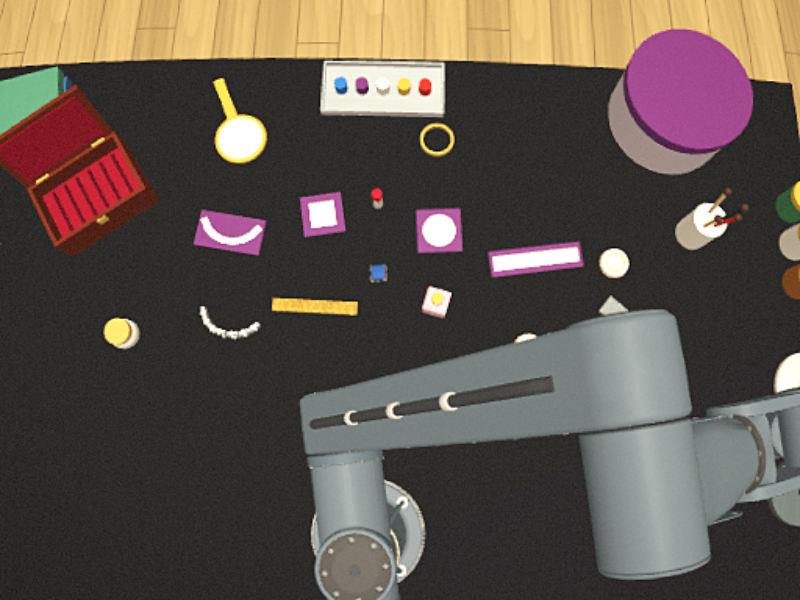

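```bash
cat > fit.py <<'E'
import numpy as np, cv2
from rig import *
from scipy.spatial import cKDTree
from scipy.optimize import minimize
def box(lx,ly,z0,z1,cx=0,cy=0,n=None):
    g=lambda a,b:np.linspace(a,b,max(2,int((b-a)/1.5)+1))
    P=np.stack(np.meshgrid(g(cx-lx/2,cx+lx/2),g(cy-ly/2,cy+ly/2),[z0,z1]),-1).reshape(-1,3)
    z=g(z0,z1); S=[]
    for s in(-1,1):
        S.append(np.stack(np.meshgrid([cx+s*lx/2],g(cy-ly/2,cy+ly/2),z),-1).reshape(-1,3))
        S.append(np.stack(np.meshgrid(g(cx-lx/2,cx+lx/2),[cy+s*ly/2],z),-1).reshape(-1,3))
    return np.vstack([P]+S)
def disc(r,z0,z1):
    b=box(2*r,2*r,z0,z1); b=b[np.hypot(b[:,0],b[:,1])<=r]
    t=np.linspace(0,6.28,120); z=np.arange(z0,z1+.1,2)
    return np.vstack([b]+[np.c_[r*np.cos(t),r*np.sin(t),0*t+q] for q in z])
def tiara():
    P=[]
    for t in np.linspace(-1.17,1.17,110):
        a=abs(t)*65; h=55 if a<12 else 36 if a<33 else 26 if a<54 else 18
        for r in(61,65,69):
            for z in np.arange(0,h+.1,2): P.append([65-r*np.cos(t),r*np.sin(t),z])
    return np.array(P)
M={"tiara":tiara(),"fan":box(22,170,0,14),"compact":disc(30,0,16),"atomizer":np.vstack([box(46,46,0,42),disc(12,42,68)]),
"pad_tiara":box(75,140,0,3,cx=18),"pad_fan":box(52,190,0,3),"pad_compact":box(90,90,0,3),"pad_atomizer":box(85,85,0,3),"lipstick":disc(10,0,66)}
def pose(p,P):
    c,s=np.cos(p[2]),np.sin(p[2]); Q=P/1000.
    return np.c_[c*Q[:,0]-s*Q[:,1]+p[0],s*Q[:,0]+c*Q[:,1]+p[1],Q[:,2]+(p[3] if len(p)>3 else 0)]
def proj(c,X):
    return cv2.projectPoints(X,cv2.Rodrigues(np.array(c["R"]))[0],np.array(c["t"]),np.array(c["camera_matrix"]),np.array(c["distortion"]))[0][:,0]
def fit(name,views,x0,y0,angs,z=0.):
    """views: list of (capture, mask)"""
    D=[]
    for c,m in views:
        pix=np.argwhere(m)[:,::-1].astype(float)
        D.append((c,pix,cKDTree(pix)))
    def cost(p):
        e=0
        for c,pix,T in D:
            q=proj(c,pose([p[0],p[1],p[2],z],M[name]))
            a=np.maximum(T.query(q)[0]-.5,0); b=np.maximum(cKDTree(q).query(pix)[0]-.5,0)
            e+=np.mean(np.minimum(a,6)**2)+np.mean(np.minimum(b,6)**2)
        return e
    best=None
    for a in angs:
        r=minimize(cost,[x0,y0,a],method="Nelder-Mead",options=dict(initial_simplex=np.array([[x0,y0,a],[x0+.008,y0,a],[x0,y0+.008,a],[x0,y0,a+.2]]),xatol=2e-4,fatol=1e-3,maxiter=120))
        if best is None or r.fun<best.fun: best=r
    return best
def mask(cam,name,xy,c):
    """trace whose region lies nearest the expected place"""
    q=proj(c,np.array([[xy[0],xy[1],.01]]))[0]; L=[]
    for d in trace(cam,name):
        p=np.argwhere(d["pixels"])[:,::-1]
        if len(p): L.append((np.min(np.hypot(*(p-q).T)),d["pixels"],d["conf"]))
    L.sort(key=lambda t:t[0])
    return L[0] if L and L[0][0]<12 else None
E
cat > a.py <<'E'
from fit import *
import pickle
C={n:capture(n) for n in("scene","top")}
G={"tiara":(.38,.301),"fan":(.441,.12),"compact":(.37,-.307),"atomizer":(.455,-.122),"pad_tiara":(.575,.312),"pad_fan":(.555,-.324),"pad_compact":(.608,-.127),"pad_atomizer":(.636,.115),"lipstick":(.66,.004)}
for k,g in G.items():
    V=[]
    for n in C:
        capt=C[n]
        capture  # newest picture is used by trace
        m=mask(n,k,g,capt)
        if m and not(n=="top" and k=="compact"): V.append((n,capt,m[1]))
    n=8 if "tiara" in k else 4
    per=2*np.pi if "tiara" in k else np.pi if "fan" in k else np.pi/2
    for sel in (["scene"],["top"],["scene","top"]):
        v=[(c,m) for q,c,m in V if q in sel]
        if len(v)<len(sel): continue
        r=fit(k,v,*g,np.arange(n)*per/n)
        print(k,sel,np.round(r.x[:2],4),round(np.degrees(r.x[2]),1),round(r.fun,2),[int(m.sum()) for c,m in v],flush=True)
c=C["scene"]["color"]
cv2.imwrite("pics/crop.png",cv2.resize(c[185:305,100:220,::-1],(600,600),interpolation=cv2.INTER_CUBIC))
E
time python3 a.py
```

```text
tiara ['scene'] [0.3766 0.3008] 347.4 0.02 [341]
tiara ['top'] [0.3815 0.3036] -17.0 0.02 [160]
tiara ['scene', 'top'] [0.3797 0.3009] -14.4 0.08 [341, 160]
fan ['scene'] [0.4391 0.1195] 178.8 0.0 [429]
compact ['scene'] [ 0.3683 -0.3065] 43.3 0.04 [291]
atomizer ['scene'] [ 0.4513 -0.1218] -16.9 0.01 [411]
atomizer ['top'] [ 0.4523 -0.1208] 75.4 0.09 [224]
atomizer ['scene', 'top'] [ 0.4521 -0.121 ] -15.2 0.11 [411, 224]
pad_tiara ['scene'] [0.6097 0.3085] 173.2 0.0 [681]
pad_tiara ['top'] [0.6106 0.3051] 171.3 0.0 [991]
pad_tiara ['scene', 'top'] [0.575  0.3116] 351.8 0.01 [681, 991]
pad_fan ['scene'] [ 0.5507 -0.3236] 188.5 0.01 [1257]
pad_compact ['scene'] [ 0.6062 -0.1262] 4.2 0.01 [909]
pad_compact ['top'] [ 0.6055 -0.1255] 94.3 0.05 [752]
pad_compact ['scene', 'top'] [ 0.6057 -0.1257] 4.2 0.06 [909, 752]
pad_atomizer ['top'] [0.6337 0.1172] 9.0 0.07 [624]
lipstick ['scene'] [6.621e-01 4.000e-04] 110.7 0.15 [124]
lipstick ['top'] [0.6612 0.0022] 28.7 0.01 [70]
lipstick ['scene', 'top'] [0.6613 0.0016] 113.7 0.17 [124, 70]
real	3m12.189s
user	2m35.362s
sys	0m31.860s
```

View pics/crop.png

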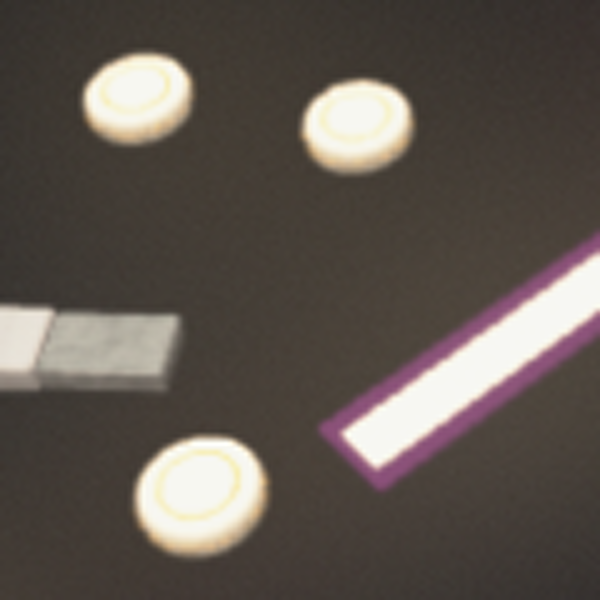

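Compact candidates in the 800x600 scene picture:
- A (268,328) at y=-0.306
- B (199,320) at y=-0.40
- C (219,443) at y=-0.48

The crop shows three identical discs. A has the largest y, so it is farthest to the robot's left, and I'll take A. I'll do the tiara first.

```bash
cat > nav.py <<'E'
import sys,numpy as np
from rig import *
def nav(x,y,z,th):
    s=read_state(); R=np.array(s["tcp_rot"]); t=np.radians(th); c,n=np.cos(t),np.sin(t)
    Rt=np.array([[c,n,0],[n,-c,0],[0,0,-1.]])
    from scipy.spatial.transform import Rotation as Q
    rv=Q.from_matrix(R.T@Rt).as_rotvec()
    d=np.array([x,y,z])-s["position"]
    print("turn",rv.round(4),"then shift mm",(Rt.T@d*1000).round(1),"t",s["time_s"],"pos",np.round(s["position"],4),"op",round(s["opening"],3),"F",np.round(s["force"],1))
if __name__=="__main__": nav(*map(float,sys.argv[1:]))
E
python3 -m jog '0 0 0 0 0 -0.1623 87;0 0 0 0 0 -0.1623 87;0 0 0 0 0 -0.1623 87;0 0 0 0 0 -0.1623 87;0 0 0 0 0 -0.1623 87;0 0 0 0 0 -0.1623 87'
python3 -m jog '30 10 0 0 0 0 87;56 19 0 0 0 0 87;56 19 0 0 0 0 87;56 19 0 0 0 0 87;56 19 0 0 0 0 87;56 19 0 0 0 0 87;56 19 0 0 0 0 87;56 19 0 0 0 0 87;56 19 0 0 0 0 87'
python3 nav.py .38 .301 .2 75
```

```text
time_s: 2.85
position: [0.2054, -0.5903, 0.2446]
tcp_rot: [[0.254, 0.967, 0.0], [0.967, -0.254, -0.0], [-0.0, 0.0, -1.0]]
force: [-0.2, 0.7, -0.4]
opening: 1.001
grasp_force: 0.0
time_s: 3.98
position: [0.4868, -0.1691, 0.2449]
tcp_rot: [[0.259, 0.966, 0.001], [0.966, -0.259, -0.001], [-0.0, 0.001, -1.0]]
force: [0.7, -0.9, -0.1]
opening: 1.002
grasp_force: 0.0
turn [ 0.0011  0.0004 -0.0006] then shift mm [ 426.4 -224.9   44.9] t 3.975 pos [ 0.4868 -0.1691  0.2449] op 1.002 F [ 0.7 -0.9 -0.1]
```

```bash
python3 -m jog '53 -28 0 0 0 0 87;53 -28 0 0 0 0 87;53 -28 0 0 0 0 87;53 -28 0 0 0 0 87;53 -28 0 0 0 0 87;53 -28 0 0 0 0 87;53 -28 0 0 0 0 87;53 -28 20 0 0 0 87;0 0 20 0 0 0 87;0 0 0 0 0 0 87'
cat > look.py <<'E'
import sys
from fit import *
from nav import nav
name,x,y,deg,z,pic=sys.argv[1],*map(float,sys.argv[2:6]),(sys.argv[6] if len(sys.argv)>6 else None)
c=capture("wrist")
print([(np.round(d["at"],4),round(d["conf"],2)) for d in place_of("wrist",name)])
m=mask("wrist",name,(x,y),c)
col=c["color"][:,:,::-1].copy()
if m:
    r=fit(name,[(c,m[1])],x,y,[np.radians(deg)],z)
    print(name,r.x[:2].round(4),np.degrees(r.x[2]).round(1),"cost",round(r.fun,2),int(m[1].sum()),"conf",m[2])
    for u,v in proj(c,pose([*r.x,z],M[name])).astype(int):
        if 0<=u<512 and 0<=v<384: col[v,u]=(0,255,0)
else: print("no mask")
if pic: cv2.imwrite(f"pics/{pic}.png",np.hstack([col,c["color"][:,:,::-1]])[:, :, :] if 0 else col)
E
python3 look.py tiara .38 .301 -15 0 w_tiara; python3 nav.py .38 .301 .1 75
```

```text
time_s: 5.22
position: [0.3781, 0.2966, 0.2037]
tcp_rot: [[0.257, 0.966, -0.003], [0.966, -0.257, -0.002], [-0.002, -0.003, -1.0]]
force: [-0.3, 0.4, -0.2]
opening: 1.001
grasp_force: 0.0
[(array([ 0.3853,  0.3045, -0.0013]), 0.94)]
tiara [0.3814 0.2998] -14.6 cost 0.07 1416 conf 0.63
turn [ 0.001  -0.0008 -0.0016] then shift mm [  4.8  -1.5 105.4] t 5.375 pos [0.3802 0.296  0.2054] op 1.001 F [ 1.3 -0.3  0. ]
```

View pics/w_tiara.png

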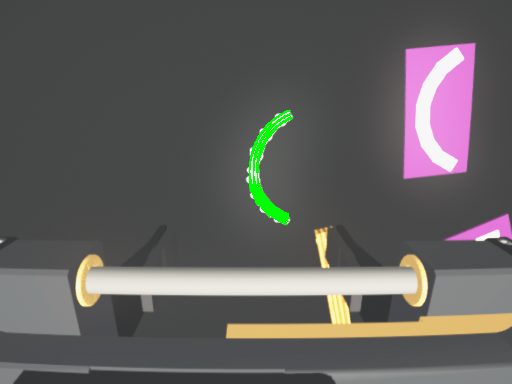

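The fit lies on the tiara at pixel (255,170), and its board is at (440,110) with the open side facing the same way. I'll descend and pinch the panel.

```bash
python3 look.py pad_tiara .575 .3116 -8 0; python3 nav.py .381 .300 .052 75.2;
python3 -m jog '4 0 30 0 0 0 60;0 0 40 0 0 0 60;0 0 40 0 0 0 60;0 0 22 0 0 0 60;0 0 10 0 0 0 60;0 0 0 0 0 0 60'; python3 nav.py .381 .300 .052 75.2
```

```text
[(array([0.5762, 0.311 , 0.0018]), 0.92)]
no mask
turn [ 0.0013 -0.0011 -0.0056] then shift mm [  4.2  -0.4 153.6] t 5.525 pos [0.3803 0.2958 0.2056] op 0.998 F [-0.1 -0.3 -0.2]
time_s: 6.28
position: [0.3809, 0.3, 0.0628]
tcp_rot: [[0.26, 0.966, -0.0], [0.966, -0.26, 0.0], [-0.0, -0.0, -1.0]]
force: [0.3, -0.6, -0.2]
opening: 0.691
grasp_force: 0.0
turn [-0.0001  0.     -0.0047] then shift mm [ 0.   0.1 10.8] t 6.275 pos [0.3809 0.3    0.0628] op 0.691 F [ 0.3 -0.6 -0.2]
```

```bash
python3 -m jog '0 0 6 0 0 0 60;0 0 5 0 0 0 60;0 0 0 0 0 0 20;0 0 0 0 0 0 0;0 0 0 0 0 0 0;0 0 0 0 0 0 0;0 0 0 0 0 0 0;0 0 0 0 0 0 0';  python3 nav.py .381 .300 .052 75.2
```

```text
time_s: 7.28
position: [0.3806, 0.3002, 0.0518]
tcp_rot: [[0.259, 0.966, 0.0], [0.966, -0.259, 0.0], [0.0, 0.0, -1.0]]
force: [2.6, -0.4, -0.9]
opening: 0.093
grasp_force: 4.8
turn [ 0.0003 -0.0001 -0.0038] then shift mm [-0.1  0.4 -0.2] t 7.275 pos [0.3806 0.3002 0.0518] op 0.093 F [ 2.6 -0.4 -0.9]
```

```bash
python3 -m jog '0 0 -15 0 0 0 0;0 0 -30 0 0 0 0;0 0 -30 0 0 0 0;0 0 0 0 0 -0.06 0;0 0 0 0 0 -0.06 0;0 0 0 0 0 0 0'; python3 look.py tiara .3806 .3002 -8 0.075; python3 look.py pad_tiara .575 .3116 -8 0 w2; python3 nav.py .5755 .3115 .115 81.8
```

```text
time_s: 8.02
position: [0.3804, 0.3002, 0.1276]
tcp_rot: [[0.142, 0.99, 0.001], [0.99, -0.142, 0.0], [0.001, 0.001, -1.0]]
force: [-0.6, -0.3, -1.5]
opening: 0.09
grasp_force: 30.0
[(array([0.3794, 0.3058, 0.0747]), 0.76)]
tiara [0.3862 0.3221] -28.4 cost 7.04 3027 conf 0.84
[(array([ 5.799e-01,  3.081e-01, -5.000e-04]), 0.97)]
pad_tiara [0.5723 0.3089] -6.9 cost 3.9 10275 conf 0.87
turn [-0.0002  0.0001  0.0005] then shift mm [ 39.  191.5  11.8] t 8.325 pos [0.3804 0.3002 0.1268] op 0.088 F [-0.3  0.  -1.2]
```

View pics/w2.png

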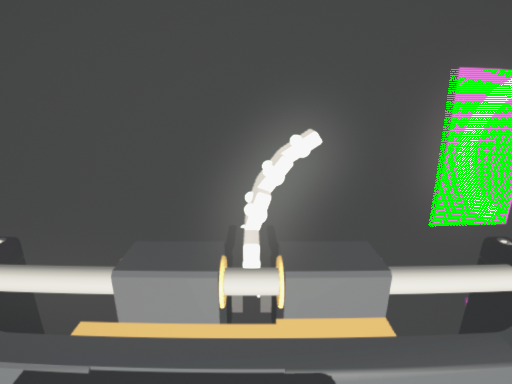

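The tiara is held, visible from the jaw at (250,265) to (315,135). I'll carry it over its board.

```bash
python3 -m jog '5 23 0 0 0 0 0;10 50 0 0 0 0 0;10 50 0 0 0 0 0;9 45 6 0 0 0 0;5 23 6 0 0 0 0;0 0 0 0 0 0 0;0 0 0 0 0 0 0'
cat > white.py <<'E'
# white silhouette pose: fit flat outline (z=3mm) to bright pixels in the wrist/scene/top view near the pad
import sys
from fit import *
def silh(name):
    if name=="pad_tiara":
        return np.array([[65-r*np.cos(t),r*np.sin(t),3] for t in np.linspace(-1.17,1.17,110) for r in np.arange(58.5,72,1.5)])
    return {"pad_fan":box(28,176,3,3),"pad_compact":disc(33,3,3),"pad_atomizer":box(52,52,3,3)}[name]
name,x,y,deg=sys.argv[1],*map(float,sys.argv[2:5])
for cam in sys.argv[5:]:
    c=capture(cam); im=c["color"].astype(int)
    M["s"]=silh(name)
    P=M[name].copy(); P[:,:2]=(P[:,:2]-P[:,:2].mean(0))*.97+P[:,:2].mean(0)
    reg=np.zeros(im.shape[:2],np.uint8); q=proj(c,pose([x,y,np.radians(deg)],P))
    cv2.fillConvexPoly(reg,cv2.convexHull(q.astype(np.int32)),1)
    m=(reg>0)&(im[:,:,1]>150)
    r=fit("s",[(c,m)],x,y,[np.radians(deg)])
    print(cam,name,r.x[:2].round(4),np.degrees(r.x[2]).round(1),"cost",round(r.fun,2),int(m.sum()))
E
python3 white.py pad_tiara .5755 .3115 -8.2 scene top; python3 look.py tiara .5755 .3115 -8 0.063 w3; python3 nav.py .5755 .3115 .0558 81.8
```

```text
time_s: 9.2
position: [0.5733, 0.3115, 0.1142]
tcp_rot: [[0.142, 0.99, -0.003], [0.99, -0.142, -0.001], [-0.001, -0.003, -1.0]]
force: [-0.9, -0.3, -1.1]
opening: 0.088
grasp_force: 30.0
scene pad_tiara [0.5729 0.3134] -9.2 cost 0.01 167
top pad_tiara [0.5872 0.3066] -13.0 cost 8.78 248
[(array([0.5704, 0.3165, 0.0652]), 0.91)]
tiara [0.5792 0.3342] -28.6 cost 7.01 3130 conf 0.71
turn [-0.0003  0.0001  0.0015] then shift mm [-0.3  1.3 59.4] t 9.45 pos [0.5742 0.3119 0.1152] op 0.093 F [ 0.1  0.4 -1. ]
```

View pics/w3.png

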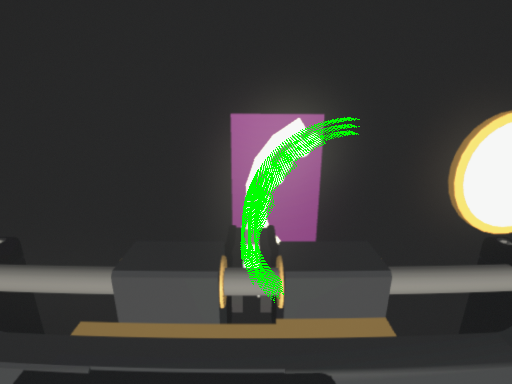

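```bash
python3 -m jog '0 0 20 0 0 0 0;0 1 20 0 0 0 0;0 0 12 0 0 0 0;0 0 5 0 0 0 0;0 0 0 0 0 0 0;0 0 0 0 0 0 0';python3 nav.py .5750 .3117 .055 81.8
```

```text
time_s: 10.2
position: [0.5766, 0.3117, 0.0583]
tcp_rot: [[0.142, 0.99, 0.001], [0.99, -0.142, 0.0], [0.001, 0.001, -1.0]]
force: [0.7, 0.5, -1.2]
opening: 0.089
grasp_force: 30.0
turn [ 0.0011 -0.0005  0.0009] then shift mm [-0.3 -1.5  3.3] t 10.2 pos [0.5766 0.3117 0.0583] op 0.089 F [ 0.7  0.5 -1.2]
```

```bash
python3 -m jog '0 -1.3 1.5 0 0 0 0;0 0 1 0 0 0 0;0 0 0.5 0 0 0 0;0 0 0 0 0 0 0;0 0 0 0 0 0 0';python3 nav.py .5750 .3117 .055 81.8; python3 look.py tiara .575 .312 -8 0.003
```

```text
time_s: 10.82
position: [0.5748, 0.3118, 0.0548]
tcp_rot: [[0.142, 0.99, 0.0], [0.99, -0.142, 0.0], [0.0, 0.0, -1.0]]
force: [0.5, -0.1, -0.4]
opening: 0.091
grasp_force: 30.0
turn [ 0.0001 -0.      0.0009] then shift mm [-0.1  0.2 -0.2] t 10.825 pos [0.5748 0.3118 0.0548] op 0.091 F [ 0.5 -0.1 -0.4]
[(array([0.5735, 0.3166, 0.0017]), 0.89)]
tiara [0.5808 0.3347] -29.1 cost 6.94 3169 conf 0.69
```

```bash
python3 -m jog '0 0 0.3 0 0 0 0;0 0 0 0 0 0 14;0 0 0 0 0 0 20;0 0 0 0 0 0 30;0 0 0 0 0 0 40;0 0 0 0 0 0 45;0 0 -20 0 0 0 50;0 0 -40 0 0 0 60;0 0 -50 0 0 0 87;0 0 -30 0 0 0 87;0 0 0 0 0 0 87'; python3 look.py tiara .575 .312 -8 0.003 w4;python3 white.py pad_tiara .5755 .3115 -8.2 wrist; python3 nav.py .44 .12 .14 -1
```

```text
time_s: 12.35
position: [0.5769, 0.3126, 0.1992]
tcp_rot: [[0.142, 0.99, 0.008], [0.99, -0.142, 0.003], [0.004, 0.008, -1.0]]
force: [-0.6, -0.1, -0.3]
opening: 0.939
grasp_force: 0.0
[(array([0.5737, 0.3157, 0.0055]), 0.98)]
tiara [0.5747 0.3107] -7.4 cost 0.07 1518 conf 0.65
wrist pad_tiara [0.5743 0.3099] -8.7 cost 0.51 1894
turn [-1.200e-03  3.200e-03  1.446e+00] then shift mm [-130.3  193.7   53.1] t 12.55 pos [0.5737 0.3114 0.1931] op 0.99 F [-0.6  0.1 -0.6]
```

View pics/w4.png

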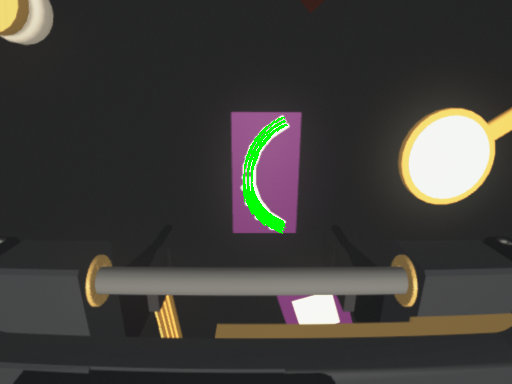

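The tiara sits on its silhouette at pixel (255,175), inside the board. Next is the fan.

```bash
python3 -m jog '0 0 0 0 0 -0.126 87;0 0 0 0 0 0 87' >/dev/null; python3 nav.py .44 .07 .22 89
```

```text
turn [-0.0032  0.0011 -0.0002] then shift mm [-243.8 -129.7  -27.3] t 12.8 pos [0.574  0.3115 0.1927] op 0.998 F [ 0.1 -1.   0.2]
```

```bash
python3 -m jog '-26 -15 -7 0 0 0 87;-48 -25 -10 0 0 0 87;-48 -25 -10 0 0 0 87;-48 -25 0 0 0 0 87;-48 -25 0 0 0 0 87;-26 -15 0 0 0 0 87;0 0 0 0 0 0 87' >/dev/null; python3 look.py fan .44 .12 -1 0;  python3 white.py pad_fan .551 -.3236 8.5 scene; python3 nav.py .44 .12 .12 89
```

```text
[(array([ 0.4435,  0.123 , -0.0006]), 0.71)]
fan [0.4426 0.1182] -0.9 cost 0.35 2918 conf 0.96
scene pad_fan [ 0.5505 -0.3235] 8.4 cost 0.0 677
turn [ 0.0006 -0.0003  0.0015] then shift mm [ 49.3  -2.6 101.4] t 13.875 pos [0.4417 0.0706 0.2214] op 1.0 F [ 0.  -0.3 -0.7]
```

```bash
python3 -m jog '24 0 30 0 0 0 60;24 0 45 0 0 0 50;0 0 45 0 0 0 50;0 0 45 0 0 0 50;0 0 18 0 0 0 50;0 0 6 0 0 0 50;0 0 0 0 0 0 50'; python3 nav.py .441 .119 .025 89
```

```text
time_s: 14.75
position: [0.4421, 0.1185, 0.0323]
tcp_rot: [[0.015, 1.0, 0.0], [1.0, -0.015, 0.0], [0.0, 0.0, -1.0]]
force: [-0.7, 0.0, -0.3]
opening: 0.573
grasp_force: 0.0
turn [ 0.0002 -0.0001  0.0021] then shift mm [ 0.5 -1.1  7.3] t 14.75 pos [0.4421 0.1185 0.0323] op 0.573 F [-0.7  0.  -0.3]
```

```bash
python3 -m jog '0 0 5 0 0 0 50;0 0 2 0 0 0 40;0 0 0 0 0 0 0;0 0 0 0 0 0 0;0 0 0 0 0 0 0;0 0 0 0 0 0 0;0 0 0 0 0 0 0;0 0 0 0 0 0 0'; python3 nav.py .551 -.3236 .15 98.5
python3 -m jog '0 0 -10 0 0 0 0;0 0 -30 0 0 0 0;0 0 -45 0 0 0 0;0 0 -45 0 0 -0.08 0;0 0 0 0 0 -0.085 0;0 0 0 0 0 0 0'; python3 nav.py .5505 -.3236 .12 98.5
```

```text
time_s: 15.75
position: [0.4418, 0.1179, 0.0257]
tcp_rot: [[0.016, 1.0, 0.0], [1.0, -0.016, -0.0], [0.0, 0.0, -1.0]]
force: [0.3, -1.1, 4.2]
opening: 0.248
grasp_force: 30.0
turn [ 0.0004  0.     -0.1646] then shift mm [-452.8   42.8 -124.3] t 15.75 pos [0.4418 0.1179 0.0257] op 0.248 F [ 0.3 -1.1  4.2]
time_s: 16.5
position: [0.4414, 0.118, 0.1563]
tcp_rot: [[-0.147, 0.989, 0.001], [0.989, 0.147, 0.0], [-0.0, 0.001, -1.0]]
force: [0.1, 0.1, -1.6]
opening: 0.246
grasp_force: 30.0
turn [ 0.0009  0.0001 -0.0004] then shift mm [-452.9   42.6   36.3] t 16.5 pos [0.4414 0.118  0.1563] op 0.246 F [ 0.1  0.1 -1.6]
```

```bash
python3 -m jog '-23 3 0 0 0 0 0;-45 4 0 0 0 0 0;-45 4 0 0 0 0 0;-50 5 0 0 0 0 0;-55 5 0 0 0 0 0;-55 5 0 0 0 0 0;-50 5 0 0 0 0 0;-45 4 0 0 0 0 0;-45 4 12 0 0 0 0;-40 4 20 0 0 0 0;0 0 20 0 0 0 0;0 0 0 0 0 0 0'; python3 nav.py .5505 -.3236 .03 98.5; python3 look.py fan .5505 -.3236 8.5 .075 w5; python3 white.py pad_fan .5505 -.3236 8.4 wrist
```

```text
time_s: 18.0
position: [0.5492, -0.3226, 0.1004]
tcp_rot: [[-0.146, 0.989, -0.006], [0.989, 0.146, 0.005], [0.006, -0.005, -1.0]]
force: [-0.5, -0.6, -0.9]
opening: 0.248
grasp_force: 30.0
turn [-0.0048 -0.0057 -0.0017] then shift mm [-1.2  1.2 70.4] t 18.0 pos [ 0.5492 -0.3226  0.1004] op 0.248 F [-0.5 -0.6 -0.9]
[(array([ 0.549 , -0.3169,  0.0737]), 0.97)]
fan [ 0.5489 -0.3193] 8.1 cost 9.09 8762 conf 0.62
wrist pad_fan [ 0.5507 -0.3164] 8.2 cost 5.41 6377
```

View pics/w5.png

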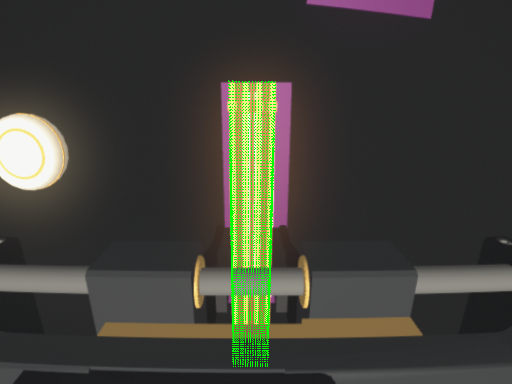

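The fan is held straight above its board, with the fan end at (252,85) and the board running from (222,83) to (290,83). I'll lower it.

```bash
python3 -m jog '0 0.7 20 0 0 0 0;0 0 25 0 0 0 0;0 0 16 0 0 0 0;0 0 5 0 0 0 0;0 0 0 0 0 0 0;0 0 0 0 0 0 0'; python3 nav.py .5506 -.3236 .0287 98.4
```

```text
time_s: 18.95
position: [0.5526, -0.324, 0.0382]
tcp_rot: [[-0.148, 0.989, 0.001], [0.989, 0.148, -0.001], [-0.001, 0.001, -1.0]]
force: [0.1, 0.3, -1.2]
opening: 0.25
grasp_force: 30.0
turn [0.0011 0.0012 0.0022] then shift mm [ 0.7 -1.9  9.5] t 18.95 pos [ 0.5526 -0.324   0.0382] op 0.25 F [ 0.1  0.3 -1.2]
```

```bash
python3 -m jog '0.5 -1.8 4 0 0 0 0;0 0 2.5 0 0 0 0;0 0 1.5 0 0 0 0;0 0 0.7 0 0 0 0;0 0 0 0 0 0 0'; python3 nav.py .5506 -.3236 .0287 98.4
```

```text
time_s: 19.58
position: [0.5502, -0.3234, 0.0288]
tcp_rot: [[-0.148, 0.989, 0.0], [0.989, 0.148, -0.0], [-0.0, 0.0, -1.0]]
force: [-0.4, 1.2, 0.1]
opening: 0.252
grasp_force: 30.0
turn [0.0001 0.0001 0.0022] then shift mm [-0.2  0.4  0.1] t 19.575 pos [ 0.5502 -0.3234  0.0288] op 0.252 F [-0.4  1.2  0.1]
```

```bash
python3 -m jog '0 0 0.3 0 0 0 0;0 0 0 0 0 0 25;0 0 0 0 0 0 30;0 0 0 0 0 0 38;0 0 0 0 0 0 45;0 0 -10 0 0 0 50;0 0 -40 0 0 0 60;0 0 -50 0 0 0 87;0 0 -50 0 0 0 87;-20 0 -20 0 0 0 87;-40 0 0 0 0 0 87;0 0 0 0 0 0 87'; python3 look.py fan .5505 -.3236 8.5 .003 w6; python3 white.py pad_fan .5505 -.3236 8.4 scene; python3 look.py compact .3685 -.3065 0 0; python3 nav.py .3685 -.3065 .15 98.5
```

```text
time_s: 21.08
position: [0.5595, -0.3858, 0.2]
tcp_rot: [[-0.146, 0.989, 0.003], [0.989, 0.146, -0.003], [-0.004, 0.002, -1.0]]
force: [-0.3, -0.6, -0.2]
opening: 0.993
grasp_force: 0.0
[(array([ 0.5492, -0.321 ,  0.0051]), 0.88)]
fan [ 0.5502 -0.3206] 8.2 cost 0.08 3809 conf 0.73
scene pad_fan [ 0.5468 -0.3226] 8.7 cost 0.17 669
[(array([ 0.3692, -0.3079,  0.0016]), 0.92), (array([ 0.5481, -0.4842, -0.0012]), 0.59), (array([ 0.2741, -0.3943,  0.0023]), 0.57)]
no mask
turn [-0.0005 -0.0009  0.0013] then shift mm [ 102.5 -177.2   48.3] t 21.425 pos [ 0.5589 -0.3816  0.1983] op 1.0 F [0.2 0.7 0.4]
```

View pics/w6.png

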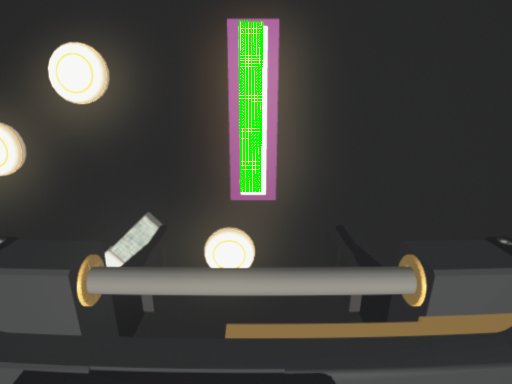

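Run:
```python
from fit import *
c=capture("wrist"); im=c["color"].astype(int)
# board outline: purple+white+gold = everything non-dark inside grown board region
P=M["pad_fan"].copy(); P[:,:2]*=1.1
reg=np.zeros(im.shape[:2],np.uint8); cv2.fillConvexPoly(reg,cv2.convexHull(proj(c,pose([.5505,-.323,.147],P)).astype(np.int32)),1)
m=(reg>0)&(im.max(2)>95)
r=fit("pad_fan",[(c,m)],.5505,-.323,[.147]); print(r.x[:2].round(4),np.degrees(r.x[2]).round(2),r.fun,m.sum())
f=(reg>0)&(im[:,:,0]>120)&(im[:,:,2]<im[:,:,0]*.62)
f=cv2.morphologyEx(f.astype(np.uint8),cv2.MORPH_CLOSE,np.ones((5,5)))>0
r=fit("fan",[(c,f)],.5505,-.323,[.147],.003); print(r.x[:2].round(4),np.degrees(r.x[2]).round(2),r.fun,f.sum())
```

```text
[ 0.5532 -0.3243] 8.35 0.015185038055130913 9114
[ 0.55   -0.3207] 7.91 2.3359157768489505 1956
```

The wrist view puts the fan about 3 mm off its outline in each direction. I'll regrip and shift it.

```bash
python3 nav.py .5502 -.3234 .029 98.4
python3 -m jog '30 0 40 0 0 0 60;28 0 50 0 0 0 50;0 0 45 0 0 0 50;0 0 20 0 0 0 50;0 0 8 0 0 0 45;0 0 0 0 0 0 45;0 0 0 0 0 0 45'; python3 nav.py .5502 -.3234 .029 98.4
```

```text
turn [-0.0004 -0.0006  0.003 ] then shift mm [ 59.1  -0.2 169.4] t 21.475 pos [ 0.559  -0.3818  0.1984] op 0.997 F [ 0.9 -0.7 -0. ]
time_s: 22.35
position: [0.5514, -0.3264, 0.0371]
tcp_rot: [[-0.148, 0.989, 0.003], [0.989, 0.148, -0.002], [-0.002, 0.002, -1.0]]
force: [0.2, 0.3, -0.6]
opening: 0.523
grasp_force: 0.0
turn [0.0022 0.0025 0.0019] then shift mm [ 3.2 -0.8  8.1] t 22.35 pos [ 0.5514 -0.3264  0.0371] op 0.523 F [ 0.2  0.3 -0.6]
```

```bash
python3 -m jog '0 -1 5 0 0 0 45;0 0 3 0 0 0 40;0 0 0 0 0 0 40;0 0 0 0 0 0 0;0 0 0 0 0 0 0;0 0 0 0 0 0 0;0 0 0 0 0 0 0;0 0 -1.5 0 0 0 0;0 0 -1 0 0 0 0;0 0 0 0 0 0 0'; python3 nav.py .5532 -.3267 .029 98.4
```

```text
time_s: 23.6
position: [0.5495, -0.3255, 0.03]
tcp_rot: [[-0.148, 0.989, 0.0], [0.989, 0.148, -0.0], [-0.0, 0.0, -1.0]]
force: [-0.7, 0.7, -0.7]
opening: 0.251
grasp_force: 30.0
turn [0.     0.     0.0021] then shift mm [-1.7  3.5  1. ] t 23.6 pos [ 0.5495 -0.3255  0.03  ] op 0.251 F [-0.7  0.7 -0.7]
```

```bash
python3 -m jog '-2 1.6 0 0 0 0 0;-1.5 1.6 0 0 0 0 0;0 0 0 0 0 0 0;0 0 1 0 0 0 0;0 0 0.8 0 0 0 0;0 0 0 0 0 0 0;0 0 0 0 0 0 0'; python3 nav.py .5532 -.3267 .029 98.4
```

```text
time_s: 24.48
position: [0.5531, -0.3285, 0.0281]
tcp_rot: [[-0.148, 0.989, -0.0], [0.989, 0.148, 0.0], [0.0, -0.0, -1.0]]
force: [-0.0, -0.1, -1.4]
opening: 0.25
grasp_force: 30.0
turn [-0.0001 -0.0001  0.0022] then shift mm [ 1.7  0.4 -0.9] t 24.475 pos [ 0.5531 -0.3285  0.0281] op 0.25 F [-0.  -0.1 -1.4]
```

```bash
python3 -m jog '0 0 0.6 0 0 0 0;0 0 0.3 0 0 0 0;0 0 0 0 0 0 0;0 0 0 0 0 0 25;0 0 0 0 0 0 30;0 0 0 0 0 0 38;0 0 0 0 0 0 45;0 0 -10 0 0 0 50;0 0 -40 0 0 0 60;0 0 -50 0 0 0 87;0 0 -50 0 0 0 87;-30 0 -20 0 0 0 87'; python3 -m jog '-35 0 0 0 0 0 87;0 0 0 0 0 0 87;0 0 0 0 0 0 87' >/dev/null
python3 - <<'E'
from fit import *
c=capture("wrist"); im=c["color"].astype(int)
cv2.imwrite("pics/w7.png",cv2.resize(im[:230,150:350,::-1].astype(np.uint8),(520,598)))
P=M["pad_fan"].copy(); P[:,:2]*=1.1
reg=np.zeros(im.shape[:2],np.uint8); cv2.fillConvexPoly(reg,cv2.convexHull(proj(c,pose([.5505,-.323,.147],P)).astype(np.int32)),1)
m=(reg>0)&(im.max(2)>95)
r=fit("pad_fan",[(c,m)],.5505,-.323,[.147]); print(r.x[:2].round(4),np.degrees(r.x[2]).round(2),r.fun,m.sum())
f=mask("wrist","fan",(.553,-.324),c)
if f: r=fit("fan",[(c,f[1])],.5505,-.323,[.147],.003); print(r.x[:2].round(4),np.degrees(r.x[2]).round(2),r.fun)
E
python3 nav.py .3688 -.307 .15 98.4
```

```text
time_s: 25.98
position: [0.5587, -0.3573, 0.202]
tcp_rot: [[-0.151, 0.989, 0.004], [0.989, 0.151, -0.003], [-0.003, 0.003, -1.0]]
force: [0.2, 0.0, -0.4]
opening: 0.936
grasp_force: 0.0
[ 0.5531 -0.3243] 8.33 0.014879707261210946 9418
[ 0.553  -0.3233] 8.74 0.2693208748866681
turn [-0.001  -0.0017  0.0029] then shift mm [ 111.7 -179.2   46.9] t 26.45 pos [ 0.5624 -0.3913  0.1969] op 0.995 F [ 0.2  0.6 -0.2]
```

View pics/w7.png

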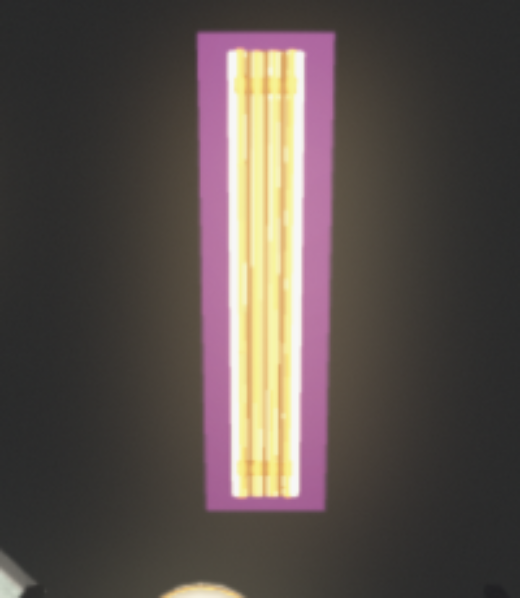

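The fan is now centred on its silhouette with even white margins. Next is the compact.

```bash
python3 -m jog '10 -30 0 0 0 0 87;16 -45 0 0 0 0 87;16 -45 0 0 0 0 87;14 -40 0 0 0 0 87;6 -19 0 0 0 0 87;0 0 0 0 0 0 87;0 0 0 0 0 0 87' >/dev/null; python3 look.py compact .3688 -.307 0 0 w8;  python3 nav.py .3688 -.307 .028 98.4
```

```text
[(array([ 0.3665, -0.3061,  0.0028]), 0.68), (array([ 0.2738, -0.3967,  0.0032]), 0.63), (array([ 0.5529, -0.3203,  0.0038]), 0.49)]
compact [ 0.3679 -0.3069] 11.6 cost 0.12 2582 conf 0.68
turn [0.0005 0.0006 0.0032] then shift mm [ 51.9  -1.2 169.3] t 27.475 pos [ 0.3776 -0.3582  0.1973] op 0.996 F [-0.4 -0.2  0.8]
```

View pics/w8.png

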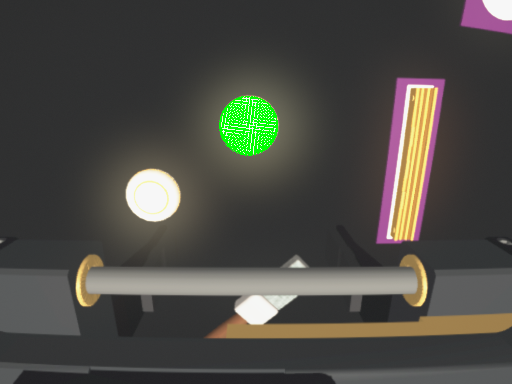

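Compact A is at (249,125), and look-alike B is at (152,195), farther right for the robot. I'll descend on A.

```bash
python3 -m jog '25 -1 20 0 0 0 87;27 -1 40 0 0 0 87;0 0 45 0 0 0 87;0 0 40 0 0 0 87;0 0 17 0 0 0 87;0 0 0 0 0 0 87;0 0 0 0 0 0 87';  python3 nav.py .368 -.3069 .0255 98.4
```

```text
time_s: 28.35
position: [0.3675, -0.3073, 0.0356]
tcp_rot: [[-0.149, 0.989, 0.001], [0.989, 0.149, -0.001], [-0.001, 0.001, -1.0]]
force: [0.6, -0.4, 0.3]
opening: 1.002
grasp_force: 0.0
turn [0.0005 0.001  0.0027] then shift mm [ 0.3  0.5 10.1] t 28.35 pos [ 0.3675 -0.3073  0.0356] op 1.002 F [ 0.6 -0.4  0.3]
```

```bash
python3 -m jog '0 0 6 0 0 0 87;0 0 4 0 0 0 87;0 0 0 0 0 0 60;0 0 0 0 0 0 0;0 0 0 0 0 0 0;0 0 0 0 0 0 0;0 0 0 0 0 0 0;0 0 0 0 0 0 0'
python3 -m jog '0 0 -10 0 0 0 0;0 0 -30 0 0 0 0;0 0 -45 0 0 0 0;0 0 -40 0 0 0 0;0 0 0 0 0 0 0;0 0 0 0 0 0 0'; python3 nav.py .606 -.126 .15 98.4
```

```text
time_s: 29.35
position: [0.3669, -0.3069, 0.0254]
tcp_rot: [[-0.148, 0.989, 0.0], [0.989, 0.148, -0.0], [-0.0, 0.0, -1.0]]
force: [0.4, -0.9, 1.6]
opening: 0.671
grasp_force: 30.0
time_s: 30.1
position: [0.3665, -0.3064, 0.1502]
tcp_rot: [[-0.148, 0.989, -0.0], [0.989, 0.148, 0.0], [0.0, -0.0, -1.0]]
force: [-0.2, -0.5, -1.6]
opening: 0.68
grasp_force: 30.0
turn [-0.0003 -0.0005  0.0022] then shift mm [1.434e+02 2.633e+02 2.000e-01] t 30.1 pos [ 0.3665 -0.3064  0.1502] op 0.68 F [-0.2 -0.5 -1.6]
```

```bash
python3 -m jog '10 26 0 0 0 0 0;18 47 0 0 0 0 0;18 47 0 0 0 0 0;18 47 0 0 0 0 0;18 47 0 0 0 0 0;12 33 0 0 0 0 0;6 16 0 0 0 0 0;0 0 0 0 0 0 0;0 0 0 0 0 0 0' >/dev/null; python3 white.py pad_compact .606 -.126 4 wrist; python3 look.py pad_compact .606 -.126 4 0 w9;  python3 look.py compact .6 -.166 0 .125; python3 nav.py .606 -.126 .0285 98.4
```

```text
wrist pad_compact [ 0.6082 -0.1252] 7.6 cost 0.06 4047
[(array([ 0.6073, -0.1311,  0.0008]), 0.65)]
pad_compact [ 0.6081 -0.1255] 3.8 cost 0.08 9239 conf 0.95
[(array([ 0.6141, -0.1697,  0.1258]), 0.85)]
no mask
turn [0.     0.0001 0.0015] then shift mm [ 43.8   0.6 122. ] t 31.575 pos [ 0.6118 -0.1694  0.1505] op 0.678 F [-0.2  0.1  0.1]
```

View pics/w9.png

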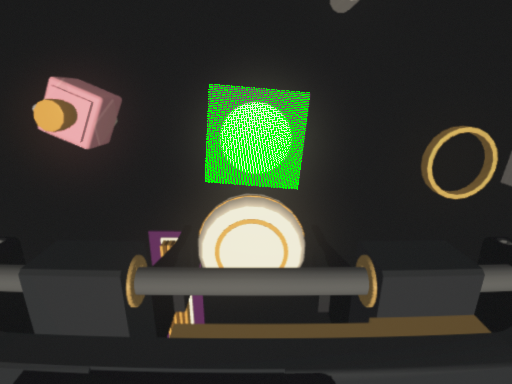

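The compact's disc outline is at pixel (256,138), and the compact is held at (252,245). I'll move forward and lower it.

```bash
python3 -m jog '20 1.5 0 0 0 0 0;24 1.2 10 0 0 0 0;0 0 35 0 0 0 0;0 0 40 0 0 0 0;0 0 24 0 0 0 0;0 0 5 0 0 0 0;0 0 0 0 0 0 0;0 0 0 0 0 0 0'; python3 nav.py .608 -.1255 .0285 98.4
```

```text
time_s: 32.58
position: [0.6092, -0.1249, 0.0375]
tcp_rot: [[-0.149, 0.989, 0.002], [0.989, 0.149, -0.001], [-0.001, 0.002, -1.0]]
force: [-0.1, -0.3, 0.3]
opening: 0.674
grasp_force: 30.0
turn [0.0021 0.0011 0.0026] then shift mm [-0.4 -1.2  9. ] t 32.575 pos [ 0.6092 -0.1249  0.0375] op 0.674 F [-0.1 -0.3  0.3]
```

```bash
python3 -m jog '0 -1 4 0 0 0 0;0 0 2.5 0 0 0 0;0 0 1.2 0 0 0 0;0 0 0.7 0 0 0 0;0 0 0 0 0 0 0'; python3 nav.py .608 -.1255 .0284 98.4
```

```text
time_s: 33.2
position: [0.6073, -0.1253, 0.0284]
tcp_rot: [[-0.148, 0.989, -0.0], [0.989, 0.148, -0.0], [-0.0, -0.0, -1.0]]
force: [-0.8, 0.3, 4.1]
opening: 0.674
grasp_force: 30.0
turn [-0.      0.0001  0.0021] then shift mm [-0.3  0.7  0. ] t 33.2 pos [ 0.6073 -0.1253  0.0284] op 0.674 F [-0.8  0.3  4.1]
```

```bash
python3 -m jog '0 0 0 0 0 0 62;0 0 0 0 0 0 66;0 0 0 0 0 0 72;0 0 0 0 0 0 80;0 0 0 0 0 0 87;0 0 -10 0 0 0 87;0 0 -40 0 0 0 87;0 0 -50 0 0 0 87;0 0 -45 0 0 0 87;-25 0 -25 0 0 0 87;-25 0 0 0 0 0 87;0 0 0 0 0 0 87'>/dev/null; python3 -m jog '0 0 0 0 0 0 87'; python3 look.py compact .608 -.1255 4 .003 w10;python3 look.py pad_compact .608 -.1255 4 0; python3 look.py atomizer .452 -.121 -15 0 ; python3 nav.py .452 -.121 .2 75
```

```text
time_s: 34.83
position: [0.6134, -0.1741, 0.1959]
tcp_rot: [[-0.147, 0.989, -0.004], [0.989, 0.147, 0.002], [0.003, -0.003, -1.0]]
force: [0.2, 0.0, 1.1]
opening: 0.995
grasp_force: 0.0
[(array([ 0.6077, -0.1241,  0.0017]), 0.56)]
compact [ 0.608  -0.1248] 11.2 cost 0.04 2685 conf 0.75
[(array([ 0.6635,  0.0013, -0.0047]), 0.62)]
no mask
[(array([ 0.4568, -0.1222, -0.0013]), 0.75)]
atomizer [ 0.4553 -0.1218] -15.7 cost 0.1 3133 conf 0.66
turn [-2.00e-04 -1.00e-04  4.11e-01] then shift mm [   9.4 -171.    -2.2] t 35.275 pos [ 0.6147 -0.1743  0.1978] op 0.999 F [-0.4  0.   0.6]
```

View pics/w10.png

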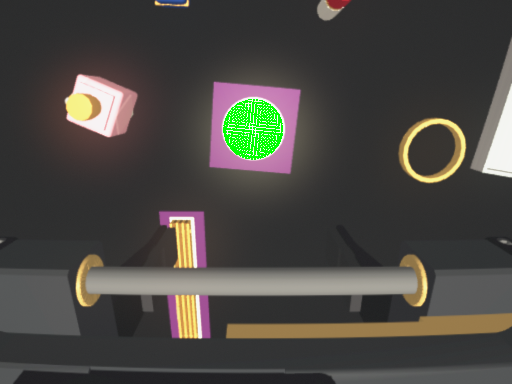

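The compact is centred in its disc at pixel (253,128). Next is the atomizer at (100,105).

```bash
python3 -m jog '0 0 0 0 0 0.14 87;0 0 0 0 0 0.14 87;0 0 0 0 0 0.14 87;-5 -35 0 0 0 0 87;-10 -50 0 0 0 0 87;-10 -50 0 0 0 0 87;-5 -34 0 0 0 0 87;0 0 0 0 0 0 87;0 0 0 0 0 0 87'>/dev/null;  python3 look.py atomizer .454 -.1215 -15 0 w11; python3 nav.py .454 -.1215 .03 74.5
```

```text
[(array([ 0.4527, -0.1225, -0.0024]), 0.78)]
atomizer [ 0.4551 -0.1221] -14.4 cost 0.09 2298 conf 0.55
turn [ 0.0016  0.0004 -0.0002] then shift mm [ 38.3  -1.5 168. ] t 36.55 pos [ 0.4452 -0.1588  0.198 ] op 0.998 F [ 0.3  0.2 -0.2]
```

View pics/w11.png

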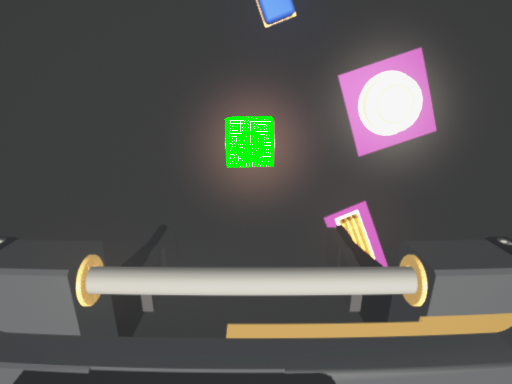

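```bash
python3 -m jog '19 0 5 0 0 0 87;19 0 30 0 0 0 87;0 0 40 0 0 0 87;0 0 40 0 0 0 87;0 0 35 0 0 0 87;0 0 8 0 0 0 87;0 0 0 0 0 0 87;0 0 0 0 0 0 87';  python3 nav.py .455 -.122 .032 74.8
```

```text
time_s: 37.55
position: [0.455, -0.1221, 0.0409]
tcp_rot: [[0.268, 0.963, 0.002], [0.963, -0.268, -0.001], [-0.001, 0.002, -1.0]]
force: [0.2, 0.3, -0.4]
opening: 1.002
grasp_force: 0.0
turn [ 0.0024  0.0006 -0.0058] then shift mm [ 0.1 -0.   8.9] t 37.55 pos [ 0.455  -0.1221  0.0409] op 1.002 F [ 0.2  0.3 -0.4]
```

```bash
python3 -m jog '0 0 5 0 0 -0.005 87;0 0 3 0 0 0 87;0 0 0 0 0 0 65;0 0 0 0 0 0 30;0 0 0 0 0 0 0;0 0 0 0 0 0 0;0 0 0 0 0 0 0;0 0 0 0 0 0 0;0 0 0 0 0 0 0'
python3 -m jog '0 0 -10 0 0 0 0;0 0 -30 0 0 0 0;0 0 -45 0 0 0 0;0 0 -40 0 0 0 0;0 0 0 0 0 -0.105 0;0 0 0 0 0 -0.105 0;0 0 0 0 0 -0.105 0;0 0 0 0 0 -0.105 0;0 0 0 0 0 0 0'; python3 nav.py .636 .1165 .15 99
```

```text
time_s: 38.67
position: [0.4541, -0.1217, 0.0319]
tcp_rot: [[0.263, 0.965, 0.0], [0.965, -0.263, -0.0], [-0.0, 0.0, -1.0]]
force: [-0.3, 0.5, -0.7]
opening: 0.527
grasp_force: 30.0
time_s: 39.8
position: [0.4535, -0.1214, 0.1571]
tcp_rot: [[-0.152, 0.988, -0.001], [0.988, 0.152, 0.0], [0.0, -0.0, -1.0]]
force: [-0.3, -0.0, -2.2]
opening: 0.525
grasp_force: 30.0
turn [-0.0005 -0.0003 -0.0045] then shift mm [206.4 217.5   7.1] t 39.8 pos [ 0.4535 -0.1214  0.1571] op 0.525 F [-0.3 -0.  -2.2]
```

```bash
python3 -m jog '14 22 0 0 0 0 0;25 40 0 0 0 0 0;28 45 0 0 0 0 0;28 45 0 0 0 0 0;25 40 0 0 0 0 0;16 25 0 0 0 0 0;0 0 0 0 0 0 0;0 0 0 0 0 0 0'>/dev/null; python3 look.py pad_atomizer .636 .1165 9 0 w12; python3 white.py pad_atomizer .636 .1165 9 wrist;  python3 nav.py .636 .1165 .035 99
```

```text
[(array([0.636 , 0.1165, 0.0015]), 0.84)]
pad_atomizer [0.6365 0.1156] 9.3 cost 0.04 8647 conf 0.57
wrist pad_atomizer [0.6365 0.1157] 9.2 cost 0.07 3413
turn [-0.0009 -0.0001 -0.0048] then shift mm [ 72.2   0.5 121.9] t 41.0 pos [0.6468 0.0451 0.1569] op 0.529 F [-0.1 -0.2 -2.2]
```

View pics/w12.png

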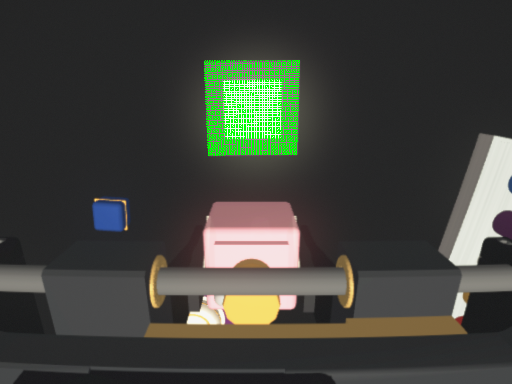

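The board is at pixel (252,107) and the atomizer is held squarely at (250,255). I'll place it.

```bash
python3 -m jog '20 0.5 0 0 0 -0.008 0;30 0.5 0 0 0 0 0;21 0 10 0 0 0 0;0 0 35 0 0 0 0;0 0 40 0 0 0 0;0 0 24 0 0 0 0;0 0 5 0 0 0 0;0 0 0 0 0 0 0;0 0 0 0 0 0 0'; python3 nav.py .6365 .1156 .035 99.2
```

```text
time_s: 42.12
position: [0.6384, 0.1164, 0.0442]
tcp_rot: [[-0.161, 0.987, 0.003], [0.987, 0.161, 0.0], [-0.0, 0.003, -1.0]]
force: [1.1, 0.7, -1.5]
opening: 0.526
grasp_force: 30.0
turn [0.0027 0.0004 0.0014] then shift mm [-0.5 -2.   9.2] t 42.125 pos [0.6384 0.1164 0.0442] op 0.526 F [ 1.1  0.7 -1.5]
```

```bash
python3 -m jog '0 -1.2 4 0 0 0 0;0 0 2.5 0 0 0 0;0 0 1.2 0 0 0 0;0 0 0.7 0 0 0 0;0 0 0 0 0 0 0'; python3 nav.py .6365 .1156 .035 99.2
```

```text
time_s: 42.75
position: [0.6361, 0.116, 0.0349]
tcp_rot: [[-0.161, 0.987, -0.0], [0.987, 0.161, -0.0], [-0.0, -0.0, -1.0]]
force: [-1.2, 0.2, 2.2]
opening: 0.528
grasp_force: 30.0
turn [-0.0001  0.0001  0.0012] then shift mm [-0.4  0.3 -0.1] t 42.75 pos [0.6361 0.116  0.0349] op 0.528 F [-1.2  0.2  2.2]
```

Contact has been made, so I'll release, rise and back off for the final check.

```bash
python3 -m jog '0 0 0 0 0 0 50;0 0 0 0 0 0 56;0 0 0 0 0 0 66;0 0 0 0 0 0 80;0 0 0 0 0 0 87;0 0 -10 0 0 0 87;0 0 -40 0 0 0 87;0 0 -50 0 0 0 87;0 0 -50 0 0 0 87;-25 0 -25 0 0 0 87;-45 0 -25 0 0 0 87;-20 0 0 0 0 0 87'>/dev/null; python3 -m jog '0 0 0 0 0 0 87;0 0 0 0 0 0 87'
python3 look.py atomizer .6365 .1156 9 .003 w13; python3 look.py pad_atomizer .6365 .1156 9 0; python3 look.py tiara .575 .311 -8 .003;python3 look.py lipstick .661 .002 0 0
python3 - <<'E'
from rig import *
import cv2
c=capture("wrist")["color"]; s=capture("scene")["color"]
cv2.imwrite("pics/final.png",cv2.vconcat([cv2.resize(x[:,:,::-1],(400,300)) for x in (c,)]+[cv2.resize(s[90:300,130:430,::-1],(400,280))]))
E
```

```text
time_s: 44.5
position: [0.6494, 0.0284, 0.2329]
tcp_rot: [[-0.161, 0.987, -0.003], [0.987, 0.161, 0.001], [0.002, -0.003, -1.0]]
force: [0.4, 0.6, -0.4]
opening: 0.998
grasp_force: 0.0
[(array([0.6369, 0.1146, 0.0012]), 0.82)]
atomizer [0.6363 0.1163] 9.2 cost 0.09 2005 conf 0.96
[]
no mask
[]
no mask
[(array([ 6.641e-01,  5.000e-04, -1.500e-03]), 0.93)]
lipstick [0.6627 0.0019] 11.9 cost 0.03 500 conf 0.67
```

View pics/final.png

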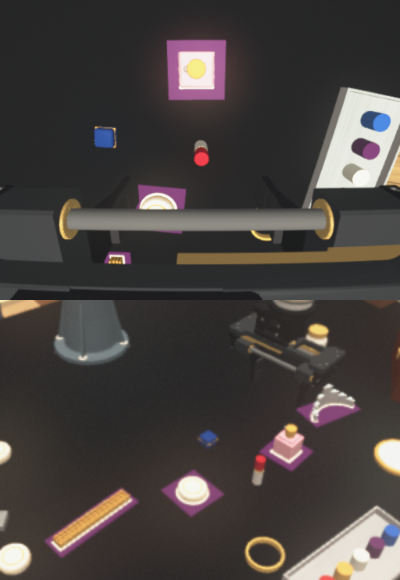

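```bash
python3 -c "from rig import *; print(hand_in())"
```

```text
the job is handed in; nothing more can be done
None
```

The job is handed in: the tiara, fan, compact and atomizer stand on their own outlines within about 1 mm by the camera fits, and the lipstick is still upright at about 45 s of the 112 s; I viewed 16 pictures, 2 over the limit of 14.

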